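# Load the battery pack through the charging box's dust flaps

### The job

Take the tall waisted battery pack and push it, foot down and upright, through the sprung flaps in the lid of the charging box, then press it gently down inside until it clicks home in its catch, and draw back so that the flaps swing shut over it. Feel for the click, as the catch sits higher or lower from box to box: do not ram the pack or lean on the box, and leave the other things on the table where they are.

Things in the scene. Friction and masses are not known exactly. Their poses are not given: they have to be found in the camera images.
- pack: The battery pack to load: black plastic, 24 (x) x 60 (y) x 70 (z) mm, about 0.2 kg, standing on its foot. Just above the foot it has a waist: from 20 to 34 mm above the underside its y width is only 52 mm (the two notches the catch snaps into). The same after a half turn about z. Origin: centre of its underside; z up, x across its thin side, y across its wide side.
- bay: The charging box, fixed to the table, grey with a steel lid: 72 (x) x 116 (y) x 129 (z) mm. The mouth in its lid is closed from below by a pair of sprung half flaps. Origin: centre of its underside, z up. The pack goes in with its x and y along the box's x and y, either way round. Do not press on the box, or press the pack, with more than 38 N.
- mouth (a point): Centre of the mouth, 36 (x) x 72 (y) mm, at the upper face of the lid (4 mm thick), 129 mm above the table; axes as the box's. When home the pack's top is 32 to 50 mm below this point, so closed fingertips must follow it down through the mouth.
- well (a point): Point on the box's centre line 95 mm above the table, inside. The well above it is 52 mm in x (room for the hanging flaps), and 77 mm in y; below it funnels to 30 mm in x and 63 mm in y. On being let go half way in, the pack slides down on to the catch, but not home; it has to be pressed.
- lowest (a point): Where the underside of the pack lies when home with the catch at its lowest, 9.5 mm above the table. The catch's height varies: home is anywhere from here to 18 mm higher (not measured, felt). Two sprung sloping noses, from +y and -y, resist from 25 mm above home, snap into the waist just at home; passing them takes 6 to 16 N. 1.5 mm of soft cushion (4 N), then a hard stop.
- flap_near (a joint): Angle of the sprung half flap on the box's -x side (aluminium plate 75 mm wide, 21 mm long, slippery, just under the lid; hinge line along the box's y, 22 mm from the centre; the two half flaps meet in the middle). 0 = shut, grows as it is pushed down into the box, 1.6 rad = hanging. A spring shuts it when nothing holds it: about 1 N at its free edge when shut, 3 N when open.
- flap_far (a joint): The same for the half flap on the box's +x side.
- nose_l (a joint): How far the catch's nose on the box's +y side is pushed back, m. 0 = fully out, about 0.002 while the pack's foot is passing, back under 0.001 when it has snapped into the waist.
- nose_r (a joint): The same for the nose on the box's -y side.
- spare: Another battery pack that does not belong in the box: black, much lower, 36 x 62 x 36 mm, no waist. Leave it. Origin: centre of its underside.
- mic: Black hand microphone lying flat, 58 x 76 x 24 mm. Leave it. Origin: centre of its underside.
- mug: White mug, radius 38, 85 mm high. Leave it. Origin: centre of its underside.
- bottle: Green glass bottle, radius 31, 210 mm high. Leave it. Origin: centre of its underside.
- screwdriver: Screwdriver lying on the table. Leave it.
- collar: Brass ring, 38 mm across, 14 mm high. Leave it. Origin: centre of its underside.
- puck: Black rubber foot, 56 mm across, 22 mm high. Leave it. Origin: centre of its underside.
Mind the look-alikes: they are no part of the job. Leave any red or turquoise look-alike of the pack alone.

How it is judged:
On the way, in this order (a step that is already met when the one before it is completed fails the run):
1. the pack is on its way in through the mouth, pushing the flaps open (x of pack in the frame of bay between -0.012 and 0.012 m and y of pack in the frame of bay between -0.01 and 0.01 m and z of pack in the frame of bay below 0.108 m and value of joint each of flap_near, flap_far above 0.5 rad and angle between pack's own z axis and vertical below 0.3 rad), for 0.1 s.
2. the pack is clicked home in the catch and the flaps have shut behind it (x of pack in the frame of bay between -0.012 and 0.012 m and y of pack in the frame of bay between -0.01 and 0.01 m and z of pack in the frame of bay below 0.031 m and value of joint each of nose_l, nose_r below 0.0012 m and angle between pack's own z axis and vertical below 0.15 rad and value of joint each of flap_near, flap_far below 0.12 rad and linear speed of pack below 0.01 m/s), for 0.2 s.
At the end, for the whole second after the job is handed in: The pack stands in the box (within 12 mm of its centre line in x and 10 mm in y, upright within 0.15 rad, underside less than 31 mm above the table), both catch noses have snapped into its waist (each pushed back less than 1.2 mm), both flaps are shut (under 0.12 rad) and the pack is at rest (all of step 2); the robot touches nothing.
It fails at once if the pack is rammed: pressed down inside the box with more than 38 N (x of pack in the frame of bay between -0.012 and 0.012 m and y of pack in the frame of bay between -0.01 and 0.01 m and z of pack in the frame of bay below 0.055 m and contact force between the fingers and pack above 38 N).
It fails at once if the pack is forced against the box with more than 38 N (contact force between pack and bay above 38 N).
It fails at once if the robot leans on the box with more than 38 N (contact force between any of the arm, the fingers and bay above 38 N).
It fails at once if one of the other things on the table is moved by more than 30 mm (distance of any of spare, mic, mug, bottle, screwdriver, collar, puck from where it was at the start of the episode above 0.03 m).
It also fails if it takes over 48 s, if anything falls off the work surface, if the arm or the gripper's body presses on something with over 40 N, if the wrist force passes 120 N, or if a joint passes its speed limit or range.

### The arm

A 6-joint arm with a two-finger parallel gripper is mounted at the origin on the work surface. World frame = base frame: x ahead of the robot, y to its left, z up, the work surface at z = 0. Lengths are in m, angles in rad, forces in N, time in s.
With the tool pointing down it reaches from about 0.25 to 0.725 m from the base axis. Payload 4 kg.
Tool frame: the origin (TCP) lies at the very end of the fingers, on their centre line; the grasp point (between the pads) lies 19 mm behind it; z points along the fingers, y is the line along which they close (so a half turn about z gives the same grasp; the last joint's range is limited). The gripper opens to 85 mm and grips with 20 to 120 N. Pads are 22 mm wide; open, the fingers measure 114 mm over their backs; the gripper's body (76 mm by 85 mm) begins 54 mm behind the grasp point. The pads swing forward as they close: fully open they stand 13 mm farther back than shut.
Start: joints at [1.168, 0.241, 0.005, 1.335, 0, 1.571], TCP at [0.196, 0.46, 0.231] pointing down, gripper open.
Joint ranges: [-2.72, 2.72], [-1.05, 1.87], [-1.09, 1.28], [-1.99, 2.15], [-1.42, 1.44], [-3.14, 3.14]. Speed limits (rad/s): [2.79, 2.79, 3.14, 3.14, 3.14, 3.14].

### API

Orientations are given as a unit quaternion [x, y, z, w].
In Python, from workcell import bot, vision, workorder gives the robot as it stands.
- The arm moves only by the shell command python3 -m creep 'ROWS' [OPENING]. ROWS is JSON, a list of rows, each a list of 2 entries, a list of its own where there are three numbers: the shift along the tool's x, y, z in mm, then the turn, a rotation vector about the tool's x, y, z in rad. In form: [[[dx, dy, dz], [wx, wy, wz]], ...]. A call has 1 to 12 rows; each row shifts and turns the commanded pose from where the row before left it, along the tool's axes as they then stand; what a row does not reach is not made up. A row lasts 1/8 s, in which the tool goes at most 62.5 mm and 10.7 degrees, less where a joint would pass 70% of its speed; a pose out of reach is approached as far as the arm can. A call is refused whole if a number of a shift passes 62.5 or a number of a turn 0.188, either way. A call with a gripper value outside its range is refused whole. OPENING is the finger opening in mm, from 0 to 85.4, set as the call begins (- or left out, the last holds). The fingers move at their own pace and stop on an object; the grip force is fixed at half the most. Time passes only in rows, so rows that do not move let the fingers close. It gives the time, the measured TCP pose, the force, the opening and the grip force at its end, in the units of the state.
- bot.get_obs(): the state, without advancing time (a new reading comes with each control period).
- vision.camera(name): name is "scene" or "top" or "wrist"; returns a dict with "image" (480x640x3 uint8, blue, green, red), "z_map" (480x640 float32, m along the optical axis (not along the pixel's ray), 0 where there is no reading), "K" (3x3 intrinsics, pixels), "rvec" (rotation vector, rad) and "tvec" (3), from world to camera coordinates, as OpenCV has them; the wrist camera has in their place "tool_from_camera" (4x4, takes a point from camera to tool coordinates, whose origin is the TCP and whose axes are the flange's). Camera axes: x right, y down, z forward; pixel columns grow to the right and rows downward; lengths in m; the calibration is good to about 2 mm. The wrist camera is an equidistant fisheye: a pixel r from the principal point sees the ray r / f radians off the axis. A picture is of the moment at which its call begins: read the wrist's pose just before it.
- workorder.job_done(): hands the job in; it is judged then, once.
Trained networks look in a picture, given as the dict that the camera call returned (one of the last four; its "shot" number tells which), for a name from the list of things; names that differ only in an ending like _2 or _b are one class to them, and where a whole thing is asked for, a point or a joint stands for the part that bears it (a point fixed in the world has none). Each returns a list of dicts, best first, with "score" (0 to 1); they miss things now and then, are a little off and sometimes report something else, mostly with a low value. They report only what shows in the picture. A call takes as long as a camera call. They do not tell look-alikes from the thing itself.
- vision.spot_in(picture, query): "position" ([column, row] in pixels, amid what is visible of it).
- vision.place_of(picture, query): "position" ([column, row] in pixels: a listed point, or the origin of a listed thing).
The state is a dict: "clock": time; "joint_pos": joint angles; "joint_vel": joint speeds; "tau": joint torques, N m; "eef_pos": TCP position; "tool_rot": TCP orientation; "ft_force": force on the tool from outside, world axes, zero at the start; "ft_torque": the same for the moment, N m; "grip_width": finger opening in m; "grasp_force": force on a finger pad.
Only numpy, scipy, OpenCV 4.12 (cv2) and the standard library are available. Lean on these libraries where they do the work, as an engineer would, in place of code of your own. Each camera call takes 0.05 s, during which the arm holds its last target. There are 200 camera calls.

## Working session

There is one attempt and no reset: what is moved stays moved. The work goes in short steps, Python scripts to look and compute and a shell command to move; the robot and the scene stay as the last step left them, time stands still between calls to the robot, and variables do not carry over. Pictures are saved under pics/ and viewed, at most 10 in all, crops included, and the job is handed in when it is done.

```bash
mkdir -p pics; ls
cat > h.py <<'E'
import numpy as np, cv2
from workcell import bot, vision, workorder
from scipy.spatial.transform import Rotation as R
def cloud(p):
    z=p["z_map"];K=p["K"];v,u=np.mgrid[:480,:640]
    c=np.stack([(u-K[0,2])/K[0,0]*z,(v-K[1,2])/K[1,1]*z,z],-1)
    Rm=cv2.Rodrigues(np.array(p["rvec"],float))[0]
    w=(c-np.array(p["tvec"]).reshape(3))@Rm
    w[z==0]=np.nan
    return w
E
python3 - <<'E'
from h import *
o=bot.get_obs();print(o)
ims=[]
for n in("top","scene"):
    p=vision.camera(n);cv2.imwrite(f"pics/{n}0.png",p["image"]);w=cloud(p);np.save(n,w)
    for q in("pack","bay","mouth","spare","mic","puck"):
        print(n,q,[(np.round(d["position"]),round(d["score"],2),np.round(w[int(d["position"][1]),int(d["position"][0])],3)) for d in vision.place_of(p,q)[:4]])
E
```

```text
pics
{'clock': 0.0, 'joint_pos': array([1.16801380e+00, 2.41384077e-01, 3.72395926e-03, 1.33517528e+00,
       9.21293646e-06, 1.57076726e+00]), 'joint_vel': array([ 4.89424709e-04, -4.72780777e-05,  5.14718177e-04,  1.32194549e-03,
        1.46443220e-03,  1.67245883e-04]), 'tau': array([ 6.54185783e-05, -3.72319794e+01,  2.52406329e+01,  1.70620222e-02,
        3.57975102e-05, -1.25172555e-06]), 'eef_pos': array([0.19574337, 0.45941556, 0.23042727]), 'tool_rot': array([ 2.00018330e-01,  9.79791625e-01, -9.98005190e-04, -2.08468224e-04]), 'ft_force': array([ 0.31890473, -0.21860734,  0.05339619]), 'ft_torque': array([-0.02835699,  0.01759391, -0.00293855]), 'grasp_force': 0.0, 'grip_width': 0.08545490084143664}
top pack [(array([410., 283.]), 0.76, array([ 0.452, -0.287,  0.071])), (array([452., 276.]), 0.68, array([ 0.476, -0.401,  0.046])), (array([421., 317.]), 0.67, array([ 0.366, -0.311,  0.072])), (array([417., 248.]), 0.65, array([ 0.548, -0.31 ,  0.067]))]
top bay [(array([241., 243.]), 0.86, array([0.549, 0.149, 0.128])), (array([372., 225.]), 0.6, array([ 0.62 , -0.197,  0
[... 382 characters left out ...]
array([0.716, 0.38 , 0.026])), (array([280., 178.]), 0.74, array([0.765, 0.059, 0.006]))]
scene pack [(array([186., 318.]), 0.75, array([ 0.472, -0.307,  0.025])), (array([144., 365.]), 0.73, array([ 0.519, -0.411,  0.054])), (array([154., 288.]), 0.62, array([nan, nan, nan])), (array([189., 249.]), 0.62, array([ 0.339, -0.222,  0.03 ]))]
scene bay [(array([406., 233.]), 0.8, array([0.61 , 0.134, 0.051]))]
scene mouth [(array([521., 220.]), 0.33, array([0.732, 0.362, 0.023]))]
scene spare [(array([291., 257.]), 0.98, array([ 0.494, -0.075,  0.033]))]
scene mic [(array([279., 343.]), 0.63, array([ 0.624, -0.2  ,  0.024]))]
scene puck [(array([523., 222.]), 0.94, array([0.739, 0.361, 0.023]))]
```

View pics/top0.png

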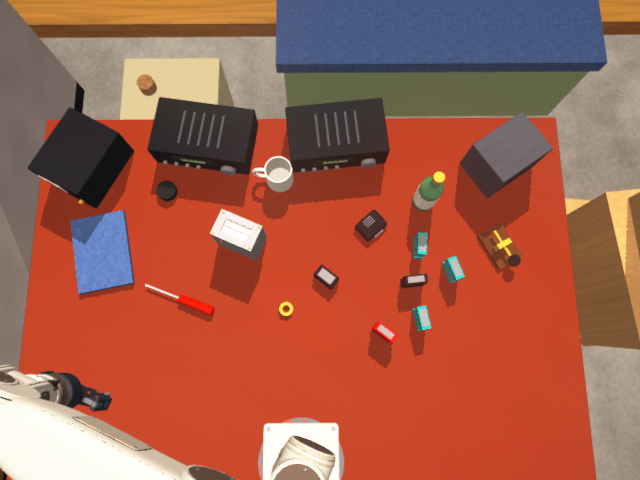

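View pics/scene0.png

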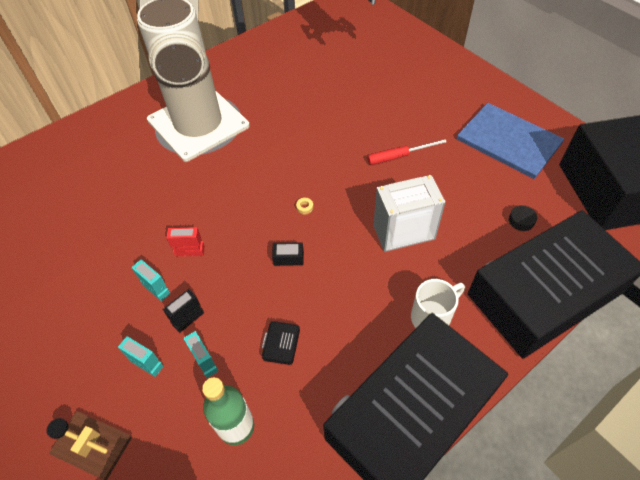

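Top view candidates for the pack: black (415,281), turquoise (421,245), (454,268) and (423,318), red (385,332), and low black spare (326,277). I choose the black tall one at (415,281), which is (184,309) in the scene view. I'll check it in a close crop and fit the poses.

Run:
```python
from h import *
a=cv2.imread("pics/top0.png")[225:345,360:480];b=cv2.imread("pics/scene0.png")[240:360,120:240]
cv2.imwrite("pics/crop.png",cv2.resize(np.hstack([a,b]),None,fx=3.3,fy=3.3,interpolation=cv2.INTER_CUBIC))
t=np.load("top.npy");s=np.load("scene.npy")
def fit(w,c,r,z0,z1,n):
    m=(np.hypot(w[...,0]-c[0],w[...,1]-c[1])<r)&(w[...,2]>z0)&(w[...,2]<z1)
    P=w[m];(cx,cy),(l,h),an=cv2.minAreaRect((P[:,:2]*1000).astype(np.float32))
    print(n,len(P),"c",round(cx,1),round(cy,1),"size",round(l,1),round(h,1),"ang",round(an,1),"z",np.round(np.percentile(P[:,2],[5,50,95]),4),"mean",np.round(P.mean(0),4))
for w,n in((t,"top"),(s,"scene")):
    fit(w,(.455,-.295),.055,.06,.08,n+" pack"); fit(w,(.455,-.295),.055,.015,.08,n+" packall")
    fit(w,(.575,.16),.09,.12,.14,n+" bay"); fit(w,(.575,.16),.09,.03,.14,n+" bayall")
    fit(w,(.47,-.06),.05,.028,.06,n+" spare")
    for c in((.366,-.311),(.476,-.401),(.548,-.31),(.33,-.22)):fit(w,c,.05,.055,.085,n+" look")
```

```text
top pack 224 c 462.1 -300.9 size 24.9 60.5 ang 5.2 z [0.0648 0.071  0.0756] mean [ 0.4615 -0.3007  0.0707]
top packall 294 c 462.1 -300.9 size 24.9 60.5 ang 5.3 z [0.0218 0.0696 0.0752] mean [ 0.4596 -0.2983  0.0626]
top bay 1262 c 583.3 164.3 size 118.3 73.7 ang 65.9 z [0.123  0.1288 0.1337] mean [0.5821 0.1636 0.1287]
top bayall 1635 c 582.1 164.8 size 118.5 76.6 ang 66.1 z [0.0512 0.1276 0.1334] mean [0.5762 0.16   0.1171]
top spare 309 c 476.3 -67.9 size 61.3 36.3 ang 51.9 z [0.0317 0.037  0.0422] mean [ 0.476  -0.0677  0.0369]
top look 246 c 362.3 -317.5 size 59.3 26.5 ang 10.8 z [0.062  0.0704 0.0753] mean [ 0.3619 -0.3158  0.07  ]
top look 245 c 492.1 -407.8 size 60.1 27.6 ang 18.6 z [0.0607 0.0705 0.0758] mean [ 0.4906 -0.4059  0.0701]
top look 237 c 557.5 -322.2 size 26.4 62.7 ang 83.7 z [0.0607 0.0706 0.0756] mean [ 0.5564 -0.3213  0.0698]
top look 239 c 326.8 -217.2 size 60.2 24.3 ang 52.1 z [0.0638 0.0707 0.0754] mean [ 0.3262 -0.2166  0.0702]
scene pack 472 c 461.7 -302.7 size 27.3 60.0 ang 6.7 z [0.0621 0.0699 0.0729] mean [ 0.464  -0.303   0.0693]
scene packall 885 c 4
[... 157 characters left out ...]
1278 0.1309] mean [0.5841 0.1607 0.1272]
scene bayall 3605 c 582.7 162.6 size 118.2 76.6 ang 66.1 z [0.0406 0.1216 0.1304] mean [0.5931 0.1507 0.1028]
scene spare 505 c 476.5 -69.3 size 61.8 37.9 ang 51.7 z [0.0313 0.0359 0.0387] mean [ 0.4781 -0.0702  0.0356]
scene look 424 c 361.7 -318.4 size 62.9 24.6 ang 10.9 z [0.0581 0.07   0.0728] mean [ 0.3663 -0.3183  0.0687]
scene look 531 c 491.4 -408.7 size 62.2 24.6 ang 20.8 z [0.0598 0.0703 0.0732] mean [ 0.4947 -0.4082  0.0693]
scene look 492 c 557.3 -323.7 size 23.9 62.3 ang 85.5 z [0.0619 0.0703 0.0731] mean [ 0.5611 -0.3239  0.0697]
scene look 428 c 326.5 -218.0 size 60.8 27.6 ang 51.8 z [0.0574 0.0691 0.0725] mean [ 0.3297 -0.2192  0.0676]
```

View pics/crop.png

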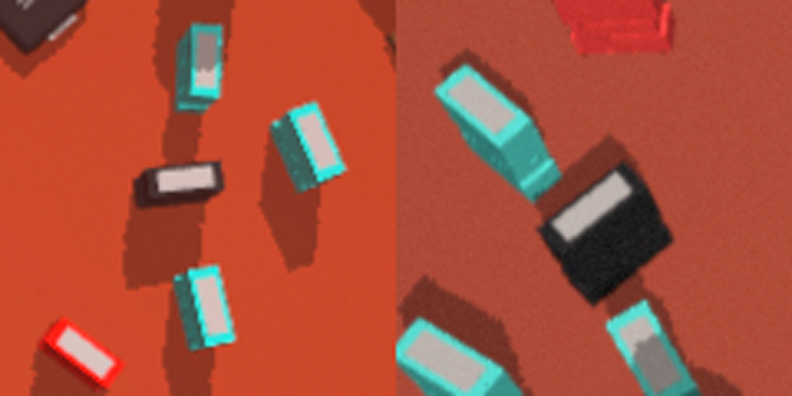

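The crop shows the tall black waisted pack, white label on top, at about (180,180) left and (605,230) right, with turquoise and red look-alikes around it. The choice stands. I'll grip across its wide side (tool y along pack y) and move there now.

```bash
cat > to.py <<'E'
import sys
from h import *
# target x y z (mm), yaw of tool y (deg)
x,y,z,yaw=map(float,sys.argv[1:5]);o=bot.get_obs();Rc=R.from_quat(o["tool_rot"])
a=np.radians(yaw);Y=np.array([np.cos(a),np.sin(a),0]);Z=np.array([0,0,-1.]);Rt=R.from_matrix(np.c_[np.cross(Y,Z),Y,Z])
d=np.array([x,y,z])-o["eef_pos"]*1000
print("t",round(o["clock"],2),"eef",np.round(o["eef_pos"]*1000,1),"yaw",np.round(np.degrees(np.arctan2(*Rc.as_matrix()[1::-1,1])),1),"tool d now",Rc.inv().apply(d).round(1),"after turn",Rt.inv().apply(d).round(1),"turn",(Rc.inv()*Rt).as_rotvec().round(3),"q",np.round(o["joint_pos"],2),"F",np.round(o["ft_force"],1),"w",round(o["grip_width"]*1000,1))
E
python3 -m creep '[[[0,0,0],[0,0,-0.169]],[[0,0,0],[0,0,-0.169]],[[0,0,0],[0,0,-0.169]],[[-13,-56,5],[0,0,0]],[[-13,-56,5],[0,0,0]],[[-13,-56,5],[0,0,0]],[[-13,-56,5],[0,0,0]],[[-13,-56,5],[0,0,0]],[[-13,-56,5],[0,0,0]],[[-13,-56,5],[0,0,0]],[[-13,-56,5],[0,0,0]],[[-13,-56,5],[0,0,0]]]' 85; python3 to.py 462 -302 120 96
```

```text
clock: 2.2
eef_pos: [0.3654, -0.031, 0.1866]
tool_rot: [-0.052, 0.999, 0.0, 0.001]
ft_force: [1.2, 0.5, -0.1]
grip_width: 0.0852
grasp_force: 0.0
t 2.2 eef [365.4 -31.  186.6] yaw 96.0 tool d now [ -67.8 -279.5   66.8] after turn [ -67.7 -279.6   66.6] turn [-0.     0.002 -0.001] q [-0.08  0.   -0.39  1.18  0.   -0.19] F [ 1.2  0.5 -0.1] w 85.2
```

```bash
python3 -m creep '[[[-11,-47,8],[0,0,0]],[[-11,-47,8],[0,0,0]],[[-11,-47,8],[0,0,0]],[[-11,-47,8],[0,0,0]],[[-11,-46,8],[0,0,0]],[[-12,-46,7],[0,0,0]],[[0,0,0],[0,0,0]]]' 85; python3 to.py 462 -302 52 96
python3 - <<'E'
from h import *
o=bot.get_obs();p=vision.camera("wrist");cv2.imwrite("pics/w1.png",p["image"])
K=p["K"];z=p["z_map"];v,u=np.mgrid[:480,:640]
x=(u-K[0,2])/K[0,0];y=(v-K[1,2])/K[1,1];th=np.hypot(x,y);k=np.tan(th)/np.maximum(th,1e-9)
c=np.stack([x*k*z,y*k*z,z],-1);T=np.array(p["tool_from_camera"])
w=R.from_quat(o["tool_rot"]).apply((c.reshape(-1,3)@T[:3,:3].T+T[:3,3]))+o["eef_pos"]
w=w.reshape(480,640,3);ok=(z>0)&(th<1.4)
m=ok&(np.hypot(w[...,0]-.462,w[...,1]+.302)<.05)&(abs(w[...,2]-.07)<.006)
P=w[m];print(len(P),P.mean(0).round(4),cv2.minAreaRect((P[:,:2]*1000).astype(np.float32)))
E
```

```text
clock: 3.08
eef_pos: [0.461, -0.3033, 0.1381]
tool_rot: [-0.05, 0.999, -0.0, -0.0]
ft_force: [-0.2, 0.8, 0.6]
grip_width: 0.0849
grasp_force: 0.0
t 3.08 eef [ 461.  -303.3  138.1] yaw 95.8 tool d now [-1.2  1.2 86.1] after turn [-1.1  1.2 86.1] turn [-0.    -0.    -0.004] q [-0.58  0.4  -0.02  1.15 -0.   -0.68] F [-0.2  0.8  0.6] w 84.9
4001 [ 0.4596 -0.3037  0.0699] ((460.57110595703125, -303.7818603515625), (24.91560935974121, 60.36088943481445), 5.669005393981934)
```

View pics/w1.png

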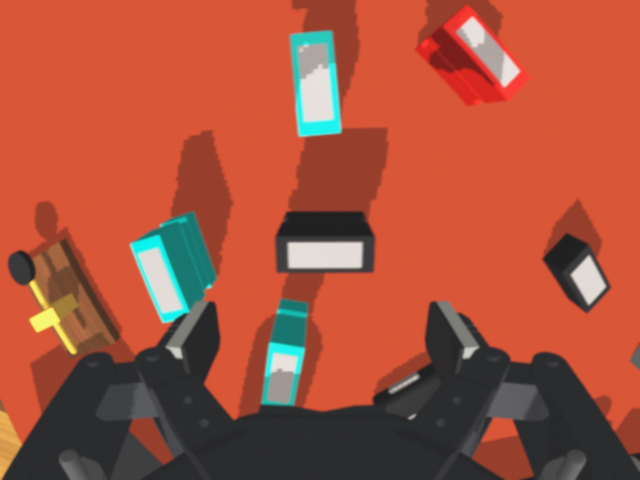

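The wrist view shows the black pack centred between the open fingers, its label at (325,255), and its fit agrees with the TCP to within 0.5 mm. Going down to grip.

```bash
python3 -m creep '[[[0,0,30],[0,0,0]],[[0,0,30],[0,0,0]],[[0,0,20],[0,0,0]],[[0,0,11],[0,0,0]],[[0,0,0],[0,0,0]]]' 85; python3 -m creep '[[[0,0,0],[0,0,0]],[[0,0,0],[0,0,0]],[[0,0,0],[0,0,0]],[[0,0,0],[0,0,0]],[[0,0,0],[0,0,0]],[[0,0,0],[0,0,0]]]' 40; python3 to.py 461 -303 180 95.8
```

```text
clock: 3.75
eef_pos: [0.4601, -0.2996, 0.0482]
tool_rot: [-0.053, 0.999, 0.0, -0.0]
ft_force: [-0.2, 0.2, 0.9]
grip_width: 0.0854
grasp_force: 0.0
clock: 4.5
eef_pos: [0.4619, -0.3014, 0.05]
tool_rot: [-0.052, 0.999, -0.001, 0.002]
ft_force: [0.8, -0.1, 6.3]
grip_width: 0.0585
grasp_force: 66.8
t 4.5 eef [ 461.9 -301.4   50. ] yaw 96.0 tool d now [   0.7   -1.8 -130. ] after turn [   1.1   -1.5 -130. ] turn [-0.002  0.003  0.003] q [-0.58  0.48 -0.15  0.94  0.   -0.68] F [ 0.8 -0.1  6.3] w 58.5
```

```bash
python3 -m creep '[[[0,0,-15],[0,0,0]],[[0,0,-30],[0,0,0]],[[0,0,-40],[0,0,0]],[[0,0,-40],[0,0,0]],[[0,0,-30],[0,0,0.1]],[[0,0,0],[0,0,0.14]],[[0,0,0],[0,0,0.14]],[[0,0,0],[0,0,0.14]],[[0,0,0],[0,0,0]]]' ; python3 to.py 583 163.5 205 66
```

```text
clock: 5.62
eef_pos: [0.46, -0.3004, 0.2034]
tool_rot: [0.206, 0.979, 0.0, -0.001]
ft_force: [-0.4, -0.5, -2.3]
grip_width: 0.0584
grasp_force: 65.8
t 5.62 eef [ 460.  -300.4  203.4] yaw 66.3 tool d now [ 74.2 474.1  -1.5] after turn [ 76.3 473.8  -1.6] turn [ 0.    -0.001  0.005] q [-0.58  0.35  0.09  1.31 -0.   -0.16] F [-0.4 -0.5 -2.3] w 58.4
```

```bash
python3 -m creep '[[[6,38,0],[0,0,0]],[[8,50,0],[0,0,0]],[[8,50,0],[0,0,0]],[[8,50,0],[0,0,0]],[[8,50,0],[0,0,0]],[[8,50,0],[0,0,0]],[[8,50,0],[0,0,0]],[[8,50,0],[0,0,0]],[[7,45,0],[0,0,0]],[[7,40,0],[0,0,0]],[[0,0,0],[0,0,0]],[[0,0,0],[0,0,0]]]'; python3 to.py 583 163.5 205 66;python3 - <<'E'
from h import *
o=bot.get_obs();print(o["eef_pos"].round(4))
for n in("top","scene"):
    p=vision.camera(n);cv2.imwrite(f"pics/{n}2.png",cv2.resize(p["image"][120:320,150:350] if n=="top" else p["image"][80:320,300:540],None,fx=2.4,fy=2.4));w=cloud(p)
    e=o["eef_pos"]
    for lo,hi in((.123,.134),(.145,.22)):
        m=(np.hypot(w[...,0]-.583,w[...,1]-.1635)<(.09 if lo<.14 else .045))&(w[...,2]>lo)&(w[...,2]<hi);P=w[m]
        if len(P)>20: print(n,lo,len(P),P.mean(0).round(4),cv2.minAreaRect((P[:,:2]*1000).astype(np.float32)),np.percentile(P[:,2],[2,98]).round(3))
p=vision.camera("wrist");cv2.imwrite("pics/w2.png",p["image"])
for q in("mouth","bay"):print(q,vision.place_of(p,q)[:2])
E
```

```text
clock: 7.12
eef_pos: [0.5816, 0.1625, 0.2029]
tool_rot: [0.206, 0.979, -0.001, -0.001]
ft_force: [-0.2, -0.3, -3.3]
grip_width: 0.0585
grasp_force: 66.0
t 7.12 eef [581.6 162.5 202.9] yaw 66.3 tool d now [-0.9  1.5 -2.1] after turn [-0.9  1.5 -2.1] turn [-0.001 -0.001  0.005] q [ 0.27  0.46  0.25  1.36 -0.    0.69] F [-0.2 -0.3 -3.3] w 58.5
[0.5816 0.1625 0.2029]
top 0.123 202 [0.5713 0.119  0.1292] ((568.0001220703125, 125.29353332519531), (34.71254348754883, 67.18671417236328), 66.79427337646484) [0.124 0.133]
scene 0.123 1344 [0.5885 0.1548 0.1276] ((583.19775390625, 162.42738342285156), (118.0811767578125, 75.1767578125), 65.67533111572266) [0.123 0.132]
scene 0.145 793 [0.5901 0.1549 0.1881] ((582.6177978515625, 162.38238525390625), (85.15824127197266, 27.79978370666504), 66.86412811279297) [0.155 0.219]
mouth [{'position': [320.7, 254.6], 'score': 0.84}, {'position': [551.0, 250.1], 'score': 0.34}]
bay [{'position': [325.5, 208.7], 'score': 0.6}]
```

View pics/w2.png

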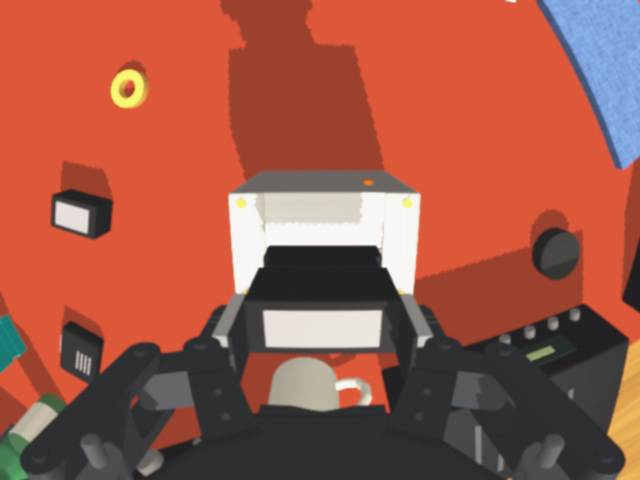

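View pics/scene2.png

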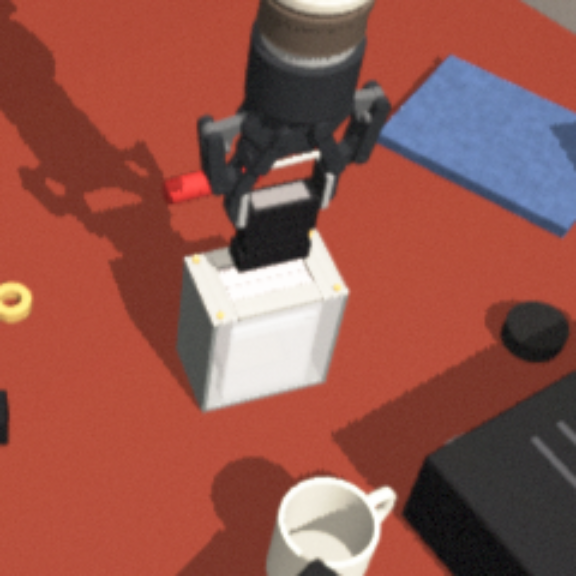

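The wrist and scene views show the pack upright over the lid, y-centred (pack at column ~323, lid corners at 230 and 420). I'll measure the x offset from the wrist depth.

Run:
```python
from h import *
p=vision.camera("wrist");K=p["K"];z=p["z_map"];v,u=np.mgrid[:480,:640]
x=(u-K[0,2])/K[0,0];y=(v-K[1,2])/K[1,1];th=np.hypot(x,y);k=np.tan(th)/np.maximum(th,1e-9)
c=np.stack([x*k*z,y*k*z,z],-1);T=np.array(p["tool_from_camera"])
w=(c.reshape(-1,3)@T[:3,:3].T+T[:3,3]).reshape(480,640,3)*1000
img=p["image"].astype(int);ok=(z>0)&(th<1.4)
q=np.abs
r=lambda P:[P.min(0).round(1),P.max(0).round(1),np.percentile(P,[1,99],axis=0).round(1).tolist()]
print("tool_from_cam",T.round(3).tolist())
m=ok&(q(w[...,2]-75)<6)&(q(w[...,0])<60)&(q(w[...,1])<80)
P=w[m];print("lid",len(P),r(P)); print(cv2.minAreaRect(P[:,:2].astype(np.float32)))
L=w[230];print("row of lid y:",[L[i][1].round(1) for i in (232,262,385,415)])
for col in(248,400):
  s=w[170:300,col];print(col,[(170+i,s[i].round(0).tolist()) for i in range(0,130,8)])
m=ok&(q(w[...,2]+20)<5)&(q(w[...,0])<30)&(q(w[...,1])<29)
P=w[m];print("packtop",len(P),r(P),cv2.minAreaRect(P[:,:2].astype(np.float32)))
m=ok&(w[...,2]>20)&(w[...,2]<60)&(q(w[...,0])<40)&(q(w[...,1])<32);P=w[m]
print("packlow",len(P),r(P))
for zz in range(-18,54,8):
  Q=w[ok&(q(w[...,2]-zz)<4)&(q(w[...,0])<25)&(q(w[...,1])<22)]
  if len(Q):print(zz,Q[:,0].max().round(1),np.median(Q[:,0]).round(1))
```

```text
tool_from_cam [[0.001, -0.958, -0.288, 0.072], [1.0, 0.001, -0.0, -0.001], [0.001, -0.288, 0.958, -0.143], [0.0, 0.0, 0.0, 1.0]]
lid 12571 [array([-29.1, -58.1,  70.7]), array([37.4, 58.5, 81. ]), [[-25.3, -56.8, 72.8], [36.9, 57.1, 80.3]]]
((4.121852874755859, 0.18371963500976562), (116.54531860351562, 66.45465087890625), 89.98625946044922)
row of lid y: [np.float64(-56.2), np.float64(-37.3), np.float64(37.9), np.float64(56.6)]
248 [(170, [37.0, -71.0, 203.0]), (178, [30.0, -71.0, 204.0]), (186, [37.0, -51.0, 103.0]), (194, [36.0, -45.0, 74.0]), (202, [31.0, -46.0, 76.0]), (210, [26.0, -46.0, 75.0]), (218, [21.0, -46.0, 75.0]), (226, [16.0, -46.0, 75.0]), (234, [11.0, -47.0, 75.0]), (242, [6.0, -47.0, 75.0]), (250, [0.0, -47.0, 76.0]), (258, [-4.0, -47.0, 74.0]), (266, [-10.0, -47.0, 73.0]), (274, [-16.0, -48.0, 75.0]), (282, [-21.0, -48.0, 75.0]), (290, [12.0, -30.0, -11.0]), (298, [12.0, -28.0, -19.0])]
400 [(170, [37.0, 73.0, 205.0]), (178, [30.0, 73.0, 204.0]), (186, [37.0, 51.0, 102.0]), (194, [36.0, 46.0, 75.0]), (202, [31.0, 46.0, 74.0]), (210, [26.0, 47.0, 76.0]), (218, [21.0, 47.0, 75.0]), (226, [16.0, 47.0, 75.0]), (234, [11.0, 47.0, 75.0]), (242, [6.0, 47.0, 74.0]), (250, [1.0, 48.0, 75.0]), (258, [-5.0, 48.0, 74.0]), (266, [-10.0, 49.0, 74.0]), (274, [-15.0, 49.0, 75.0]), (282, [-21.0, 49.0, 74.0]), (290, [-26.0, 49.0, 72.0]), (298, [12.0, 29.0, -18.0])]
packtop 8880 [array([-12.1, -29. , -25. ]), array([ 13.3,  29. , -15. ]), [[-10.8, -28.4, -22.4], [12.7, 28.6, -15.5]]] ((0.7185688018798828, -0.03751945495605469), (25.200950622558594, 57.99468994140625), 0.4413382411003113)
packlow 2177 [array([  6.5, -30.5,  20. ]), array([13.4, 29.3, 48.9]), [[8.3, -29.7, 20.3], [13.0, 28.6, 47.7]]]
-18 13.3 3.1
-10 13.4 12.3
-2 13.1 12.4
6 13.1 12.3
14 13.1 12.4
22 13.4 12.3
30 13.0 12.5
38 13.3 12.3
46 13.1 12.6
```

The pack is centred over the mouth to within 0.5 mm in both axes and aligned in yaw. Lowering straight in.

```bash
python3 -m creep '[[[0,0,8],[0,0,0]],[[0,0,8],[0,0,0]],[[0,0,8],[0,0,0]],[[0,0,6],[0,0,0]],[[0,0,5],[0,0,0]],[[0,0,0],[0,0,0]]]'; python3 -m creep '[[[0,0,6],[0,0,0]],[[0,0,6],[0,0,0]],[[0,0,6],[0,0,0]],[[0,0,6],[0,0,0]],[[0,0,6],[0,0,0]],[[0,0,4],[0,0,0]],[[0,0,0],[0,0,0]],[[0,0,0],[0,0,0]]]'
```

```text
clock: 8.18
eef_pos: [0.5826, 0.1629, 0.169]
tool_rot: [0.206, 0.978, 0.0, 0.001]
ft_force: [-0.2, -0.2, 2.8]
grip_width: 0.0584
grasp_force: 66.8
clock: 9.18
eef_pos: [0.5816, 0.1626, 0.1337]
tool_rot: [0.206, 0.978, -0.0, -0.001]
ft_force: [0.1, -0.7, -4.3]
grip_width: 0.0586
grasp_force: 66.0
```

```bash
python3 -m creep '[[[0,0,0],[0,0,0]],[[0,0,0],[0,0,0]],[[0,0,0],[0,0,0]],[[0,0,0],[0,0,0]]]' 75;python3 -m creep '[[[0,0,-25],[0,0,0]],[[0,0,-30],[0,0,0]],[[0,0,0],[0,0,0]],[[0,0,0],[0,0,0]],[[0,0,0],[0,0,0]],[[0,0,0],[0,0,0]]]' 0
python3 - <<'E'
from h import *
o=bot.get_obs();print(o["eef_pos"].round(4))
p=vision.camera("wrist");cv2.imwrite("pics/w3.png",p["image"]);K=p["K"];z=p["z_map"];v,u=np.mgrid[:480,:640]
x=(u-K[0,2])/K[0,0];y=(v-K[1,2])/K[1,1];th=np.hypot(x,y);k=np.tan(th)/np.maximum(th,1e-9)
c=np.stack([x*k*z,y*k*z,z],-1);T=np.array(p["tool_from_camera"])
w=(c.reshape(-1,3)@T[:3,:3].T+T[:3,3]).reshape(480,640,3)*1000
W=o["eef_pos"][2]*1000-w[...,2]
m=(z>0)&(abs(w[...,0])<17)&(abs(w[...,1])<33)&(W>60)&(W<160)
print(np.histogram(W[m],bins=range(60,165,5)))
E
```

```text
clock: 9.68
eef_pos: [0.5823, 0.1628, 0.1347]
tool_rot: [0.206, 0.978, 0.0, 0.0]
ft_force: [0.7, 0.6, 0.7]
grip_width: 0.0751
grasp_force: 0.0
clock: 10.42
eef_pos: [0.5815, 0.1626, 0.1882]
tool_rot: [0.206, 0.978, -0.0, -0.001]
ft_force: [0.1, -0.8, -0.9]
grip_width: 0.0001
grasp_force: 0.0
[0.5815 0.1626 0.1882]
(array([   0,    0,    0,    0,    0,    0,   25,    1,   46,  143,  157,
        190,  303,  238,  241,  282,  313,  369, 4418,  387]), array([ 60,  65,  70,  75,  80,  85,  90,  95, 100, 105, 110, 115, 120,
       125, 130, 135, 140, 145, 150, 155, 160]))
```

View pics/w3.png

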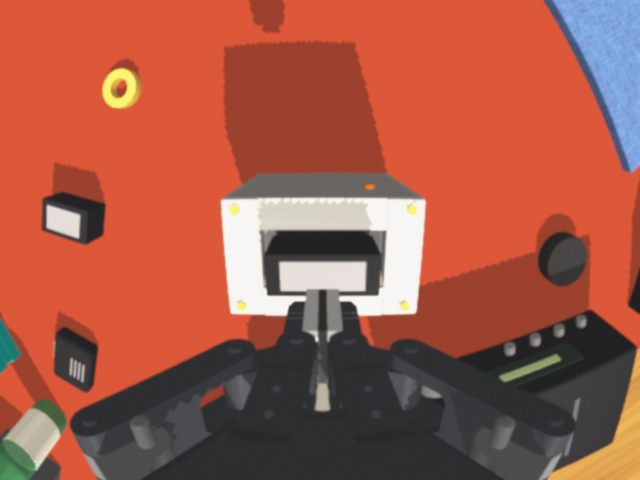

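The pack stands in the open mouth at (322,275), upright, top still about 153 mm up, so it is held by the flaps. The fingers are closed above it. I'll nudge it down gently.

```bash
python3 -m creep '[[[0,0,12],[0,0,0]],[[0,0,12],[0,0,0]],[[0,0,5],[0,0,0]],[[0,0,2],[0,0,0]],[[0,0,2],[0,0,0]],[[0,0,2],[0,0,0]],[[0,0,2],[0,0,0]]]' 0;python3 -m creep '[[[0,0,3],[0,0,0]],[[0,0,3],[0,0,0]],[[0,0,3],[0,0,0]]]';python3 - <<'E'
from h import *
o=bot.get_obs();p=vision.camera("wrist");K=p["K"];z=p["z_map"];v,u=np.mgrid[:480,:640]
x=(u-K[0,2])/K[0,0];y=(v-K[1,2])/K[1,1];th=np.hypot(x,y);k=np.tan(th)/np.maximum(th,1e-9)
c=np.stack([x*k*z,y*k*z,z],-1);T=np.array(p["tool_from_camera"])
w=(c.reshape(-1,3)@T[:3,:3].T+T[:3,3]).reshape(480,640,3)*1000
W=o["eef_pos"][2]*1000-w[...,2]
m=(z>0)&(abs(w[...,0])<17)&(abs(w[...,1])<33)&(W>60)&(W<160)
print(o["eef_pos"],np.histogram(W[m],bins=range(60,165,5)))
E
```

```text
clock: 11.35
eef_pos: [0.5823, 0.1628, 0.1525]
tool_rot: [0.206, 0.978, 0.0, 0.0]
ft_force: [-0.2, 0.1, -0.3]
grip_width: 0.0001
grasp_force: 0.0
clock: 11.72
eef_pos: [0.582, 0.1628, 0.1431]
tool_rot: [0.206, 0.978, -0.0, -0.0]
ft_force: [-0.2, 0.6, -0.3]
grip_width: -0.0001
grasp_force: 0.0
[0.58202804 0.16277167 0.14305838] (array([   0,    0,    0,    0,    0,    0,  107,   22,    9, 2831, 2650,
        117,    0,    4,    0,    0,    0,  123,  345,  385]), array([ 60,  65,  70,  75,  80,  85,  90,  95, 100, 105, 110, 115, 120,
       125, 130, 135, 140, 145, 150, 155, 160]))
```

The pack has slid down on to the catch by itself, top now about 110 mm. Following it down.

```bash
python3 -m creep '[[[0,0,8],[0,0,0]],[[0,0,8],[0,0,0]],[[0,0,6],[0,0,0]],[[0,0,3],[0,0,0]],[[0,0,2],[0,0,0]],[[0,0,0],[0,0,0]]]';python3 -m creep '[[[0,0,2],[0,0,0]],[[0,0,2],[0,0,0]],[[0,0,2],[0,0,0]]]';python3 -m creep '[[[0,0,2],[0,0,0]],[[0,0,2],[0,0,0]],[[0,0,2],[0,0,0]]]'
```

```text
clock: 12.52
eef_pos: [0.5821, 0.1628, 0.1163]
tool_rot: [0.206, 0.978, -0.0, 0.0]
ft_force: [-0.9, 0.3, -0.0]
grip_width: 0.0
grasp_force: 0.0
clock: 12.9
eef_pos: [0.5821, 0.1628, 0.1102]
tool_rot: [0.206, 0.978, 0.0, 0.0]
ft_force: [-0.5, 0.2, 0.5]
grip_width: -0.0
grasp_force: 0.0
clock: 13.28
eef_pos: [0.5823, 0.1629, 0.1045]
tool_rot: [0.206, 0.978, 0.0, 0.0]
ft_force: [0.4, 0.6, 1.6]
grip_width: -0.0002
grasp_force: 0.9
```

```bash
python3 -m creep '[[[0,0,2],[0,0,0]],[[0,0,1],[0,0,0]]]'|grep -E 'eef|ft';python3 -m creep '[[[0,0,1.5],[0,0,0]],[[0,0,1.5],[0,0,0]]]'|grep -E 'eef|ft';python3 -m creep '[[[0,0,1.5],[0,0,0]],[[0,0,1.5],[0,0,0]]]'|grep -E 'eef|ft'
```

```text
eef_pos: [0.5825, 0.1628, 0.1016]
ft_force: [0.3, 0.1, 3.9]
eef_pos: [0.5818, 0.1628, 0.098]
ft_force: [-0.5, 0.0, 1.7]
eef_pos: [0.5819, 0.1627, 0.095]
ft_force: [0.2, -0.7, 2.6]
```

```bash
for i in 1; do :; done; python3 -m creep '[[[0,0,1],[0,0,0]],[[0,0,1],[0,0,0]]]'|grep -E 'eef|ft';python3 -m creep '[[[0,0,1],[0,0,0]],[[0,0,1],[0,0,0]]]'|grep -E 'eef|ft';python3 -m creep '[[[0,0,1],[0,0,0]],[[0,0,1],[0,0,0]]]'|grep -E 'eef|ft'
```

```text
eef_pos: [0.582, 0.1627, 0.0932]
ft_force: [-1.0, -0.5, 3.2]
eef_pos: [0.5821, 0.1628, 0.0913]
ft_force: [-0.6, 0.1, 2.0]
eef_pos: [0.582, 0.1627, 0.0892]
ft_force: [-0.0, 0.1, 1.3]
```

```bash
python3 -m creep '[[[0,0,1],[0,0,0]]]'|grep -E 'eef|ft';python3 -m creep '[[[0,0,1],[0,0,0]]]'|grep -E 'eef|ft'
```

```text
eef_pos: [0.5822, 0.1628, 0.0886]
ft_force: [-1.2, -0.6, 7.7]
eef_pos: [0.5824, 0.1627, 0.0884]
ft_force: [-2.0, -0.9, 10.2]
```

```bash
python3 -m creep '[[[0,0,0.8],[0,0,0]]]'|grep -E 'eef|ft';python3 -m creep '[[[0,0,0.8],[0,0,0]]]'|grep -E 'eef|ft'
```

```text
eef_pos: [0.5825, 0.1627, 0.0883]
ft_force: [-3.6, -1.0, 12.3]
eef_pos: [0.5828, 0.1628, 0.0881]
ft_force: [-3.7, -2.6, 14.6]
```

```bash
python3 -m creep '[[[0,0,1],[0,0,0]]]'|grep -E 'eef|ft';python3 -m creep '[[[0,0,1],[0,0,0]]]'|grep -E 'eef|ft';python3 - <<'E'
from h import *
o=bot.get_obs();p=vision.camera("wrist");cv2.imwrite("pics/w4.png",p["image"]);print(o["ft_force"],o["ft_torque"],o["eef_pos"],o["clock"])
E
```

```text
eef_pos: [0.583, 0.1628, 0.0879]
ft_force: [-3.9, -1.4, 18.9]
eef_pos: [0.5833, 0.1628, 0.0876]
ft_force: [-4.8, -2.3, 21.9]
[-4.76134701 -2.33669189 21.91282892] [-0.54527641  1.22620471  0.0237291 ] [0.58330777 0.16276665 0.08764916] 15.525
```

View pics/w4.png

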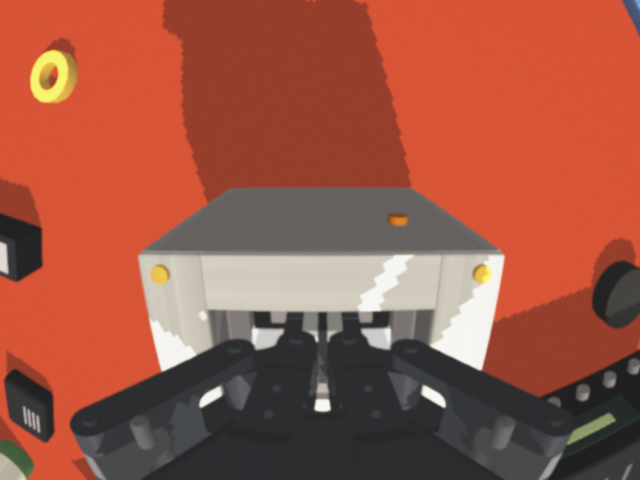

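The fingers are down through the mouth on the pack, with a stop felt at 22 N. The force and moment put the load at the fingertips. I'll measure the pack's top through the mouth to see whether it is level or jammed.

Run:
```python
from h import *
p=vision.camera("wrist");K=p["K"];z=p["z_map"];v,u=np.mgrid[:480,:640]
x=(u-K[0,2])/K[0,0];y=(v-K[1,2])/K[1,1];th=np.hypot(x,y);k=np.tan(th)/np.maximum(th,1e-9)
c=np.stack([x*k*z,y*k*z,z],-1);T=np.array(p["tool_from_camera"])
w=(c.reshape(-1,3)@T[:3,:3].T+T[:3,3]).reshape(480,640,3)*1000
for r in range(305,360,6):print(r,[(cc,w[r,cc].round(0).astype(int).tolist()) for cc in(215,230,255,265,275,285,365,375,385,395,425) if z[r,cc]>0])
m=(z>0)&(w[...,2]>-10)&(w[...,2]<20)&(abs(w[...,1])<34)&(abs(w[...,0])<20)
P=w[m];print(len(P),np.histogram(P[:,2],bins=range(-10,22,2)))
C=np.c_[P[:,:2],np.ones(len(P))]
for s in (-1,1):
  Q=P[(P[:,1]*s>15)];print(s,len(Q),np.median(Q,axis=0).round(1) if len(Q) else 0)
```

```text
305 [(215, [21, -34, -41]), (230, [21, -29, -41]), (255, [21, -21, -42]), (265, [21, -18, -42]), (275, [21, -15, -42]), (285, [21, -12, -41]), (365, [21, 12, -41]), (375, [21, 15, -41]), (385, [21, 19, -41]), (395, [21, 22, -41]), (425, [21, 31, -41])]
311 [(215, [10, -40, -26]), (230, [4, -38, -13]), (255, [-3, -30, 0]), (265, [-3, -26, 0]), (275, [-2, -21, -1]), (285, [-2, -17, -1]), (365, [-2, 18, -1]), (375, [-3, 22, 1]), (385, [-3, 27, 1]), (395, [-1, 30, -4]), (425, [9, 37, -24])]
317 [(215, [8, -40, -26]), (230, [1, -38, -13]), (255, [-6, -30, 1]), (265, [-6, -26, 1]), (275, [-6, -21, 1]), (285, [-6, -17, 0]), (365, [-6, 18, 1]), (375, [-6, 23, 1]), (385, [-5, 27, 0]), (395, [-3, 30, -4]), (425, [7, 37, -24])]
323 [(215, [6, -40, -27]), (230, [-3, -39, -11]), (255, [-9, -30, 0]), (265, [-9, -26, 0]), (275, [-8, -21, 0]), (285, [5, -14, -25]), (365, [-9, 18, 1]), (375, [-8, 22, -1]), (385, [-9, 27, 1]), (395, [-6, 30, -5]), (425, [5, 37, -25])]
329 [(215, [4, -40, -28]), (230, [-6, -39, -11]), (255, [-13, -31, 2]), (265, [-14, -27, 4]), (275, [-14, -22, 4]), (285, [6, -14, -30]
[... 876 characters left out ...]
, -53]), (230, [11, -28, -54]), (255, [9, -21, -50]), (265, [6, -19, -45]), (275, [11, -14, -53]), (285, [11, -11, -52]), (365, [10, 12, -51]), (375, [6, 16, -45]), (385, [6, 19, -45]), (395, [11, 21, -53]), (425, [11, 29, -54])]
359 [(230, [11, -27, -56]), (255, [8, -21, -51]), (265, [5, -18, -48]), (275, [11, -14, -55]), (285, [11, -11, -55]), (365, [11, 11, -56]), (375, [6, 16, -48]), (385, [6, 19, -48]), (395, [10, 20, -54]), (425, [11, 29, -57])]
2793 (array([ 84, 150, 280, 281, 695, 895, 334,  41,  26,   7,   0,   0,   0,
         0,   0]), array([-10,  -8,  -6,  -4,  -2,   0,   2,   4,   6,   8,  10,  12,  14,
        16,  18,  20]))
-1 1324 [-10.3 -26.8  -0.1]
1 1465 [-9.5 26.3 -0.2]
```

Pack top is level at 87.6 mm on both sides, so nothing is jammed. One slightly firmer press to make sure of the stop.

```bash
python3 -m creep '[[[0,0,0.8],[0,0,0]]]'|grep -E 'eef|ft';python3 -m creep '[[[0,0,0.8],[0,0,0]]]'|grep -E 'eef|ft';python3 -m creep '[[[0,0,0],[0,0,0]],[[0,0,0],[0,0,0]]]'|grep -E 'eef|ft'
```

```text
eef_pos: [0.5835, 0.1627, 0.0875]
ft_force: [-5.2, -3.5, 23.8]
eef_pos: [0.5838, 0.1628, 0.0873]
ft_force: [-5.9, -3.4, 26.6]
eef_pos: [0.5837, 0.1628, 0.0874]
ft_force: [-6.0, -3.0, 24.4]
```

It is a hard stop at 26 N with nothing giving way. Easing back a little to check that the pack stays down.

```bash
python3 -m creep '[[[0,0,-4],[0,0,0]],[[0,0,-4],[0,0,0]],[[0,0,-4],[0,0,0]],[[0,0,-4],[0,0,0]],[[0,0,0],[0,0,0]],[[0,0,0],[0,0,0]]]'|grep -E 'eef|ft'
python3 - <<'E'
from h import *
o=bot.get_obs();p=vision.camera("wrist");K=p["K"];z=p["z_map"];v,u=np.mgrid[:480,:640]
x=(u-K[0,2])/K[0,0];y=(v-K[1,2])/K[1,1];th=np.hypot(x,y);k=np.tan(th)/np.maximum(th,1e-9)
c=np.stack([x*k*z,y*k*z,z],-1);T=np.array(p["tool_from_camera"])
w=(c.reshape(-1,3)@T[:3,:3].T+T[:3,3]).reshape(480,640,3)*1000
W=o["eef_pos"][2]*1000-w[...,2]
m=(z>0)&(W>70)&(W<112)&(abs(w[...,1])<29)&(abs(w[...,1])>16)&(abs(w[...,0])<25)
print(np.histogram(W[m],bins=range(70,114,2)))
for s in(-1,1):
  Q=w[m&(w[...,1]*s>0)&(W<100)&(w[...,0]>-13)];print(len(Q),np.median(Q,axis=0).round(1) if len(Q) else 0)
E
```

```text
eef_pos: [0.5818, 0.1625, 0.0979]
ft_force: [-0.5, -0.8, -1.1]
(array([  0,   0,   0,   0,   0,   0,  17, 225, 194, 979, 449,   9,   0,
         0,   0,   0,  33, 145, 184, 104,   9]), array([ 70,  72,  74,  76,  78,  80,  82,  84,  86,  88,  90,  92,  94,
        96,  98, 100, 102, 104, 106, 108, 110, 112]))
565 [ -5.6 -22.6   8.2]
588 [-5.9 22.3  8.2]
```

Pack top stays at about 89 mm, only the cushion's rebound, so it is held by the catch. Drawing back.

```bash
python3 -m creep '[[[0,0,-10],[0,0,0]],[[0,0,-12],[0,0,0]],[[0,0,-15],[0,0,0]],[[0,0,-20],[0,0,0]],[[0,0,-40],[0,0,0]],[[0,0,-40],[0,0,0]],[[0,0,0],[0,0,0]],[[0,0,0],[0,0,0]],[[0,0,0],[0,0,0]],[[0,0,0],[0,0,0]]]'
python3 - <<'E'
from h import *
o=bot.get_obs();p=vision.camera("wrist");cv2.imwrite("pics/w5.png",p["image"]);K=p["K"];z=p["z_map"];v,u=np.mgrid[:480,:640]
x=(u-K[0,2])/K[0,0];y=(v-K[1,2])/K[1,1];th=np.hypot(x,y);k=np.tan(th)/np.maximum(th,1e-9)
c=np.stack([x*k*z,y*k*z,z],-1);T=np.array(p["tool_from_camera"])
w=(c.reshape(-1,3)@T[:3,:3].T+T[:3,3]).reshape(480,640,3)*1000
W=o["eef_pos"][2]*1000-w[...,2]
for xa in range(-16,18,4):
  m=(z>0)&(abs(w[...,1])<33)&(abs(w[...,0]-.7-xa)<2)&(W<140);print(xa,m.sum(),np.percentile(W[m],[5,50,95]).round(1) if m.sum() else 0)
E
```

```text
clock: 18.18
eef_pos: [0.5815, 0.1626, 0.2339]
tool_rot: [0.206, 0.978, -0.001, -0.001]
ft_force: [0.3, 0.6, 0.3]
grip_width: 0.0001
grasp_force: 0.0
-16 465 [123.3 124.4 125.4]
-12 570 [ 89.1 124.3 125.5]
-8 508 [123.3 124.4 125.5]
-4 499 [123.3 124.4 125.6]
0 412 [123.1 124.2 125.3]
4 504 [123.3 124.5 125.6]
8 534 [123.3 124.4 125.4]
12 503 [123.3 124.5 125.6]
16 407 [123.5 125.  129.4]
```

View pics/w5.png

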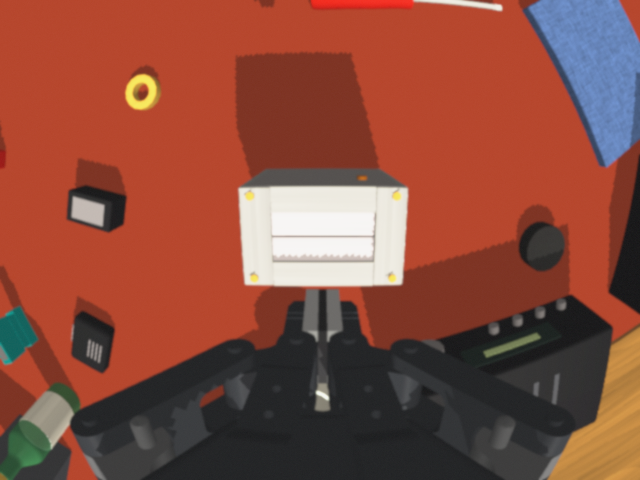

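The flaps are shut, flat at 124.4 mm across the mouth (columns 272–375, rows 212–262). The pack is out of sight below them and the arm is clear. Handing in.

```bash
python3 -c "
from workcell import workorder
print(workorder.job_done())"
```

```text
the job is handed in; nothing more can be done
None
```

The pack went in through the flaps, was pressed to a firm stop (about 27 N at most) and stayed down when released, the flaps are shut and the job is handed in; I never caught the click itself in the force readings, so that the catch has snapped home is inferred.

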